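# Return the used cake tin through the sprung flap

### The job

Push the yellow self-closing flap of the wash-up return box open with one finger, keep it open, and with the other finger push the dark cake tin that lies on the box's steel deck through the mouth so that it drops into the box. Do not shove the flap open with the tin, and do not pick the tin up: only push it along the deck. Then let the flap spring fully shut with the tin inside, and leave everything else on the counter where it is.

Things in the scene. Friction and masses are not known exactly. Their poses are not given: they have to be found in the camera images.
- return_box: Fixed wooden return box, 255 mm long (x), 124 mm wide (y), 180 mm high at its back. Origin on the table, midway across, right under the inner edge of the deck; x points from the deck into the box, roughly away from the robot. Past x = 0 it is hollow (to x = 118, 110 wide, floor 6 above the table), roofed by the flap alone, which lies between two wedge-shaped cheeks. Nothing overhangs flap or deck.
- deck_edge (a point): Middle of the deck's inner edge, on its surface (box x = 0, 120 mm above the table), axes as the box. The deck is flat steel from box x = -130 mm to 0, with side rails 12 mm high and 110 mm apart inside; a thing pushed past the edge falls into the box.
- flap_hinge (a point): Middle of the flap's level hinge line (along the box's y): box x = 110 mm, 170 mm above the table. Back board behind it at x = 118 to 125 mm. Fingers pointing down can go in, pushing the flap, to about x = 95 mm.
- flap (a joint): Angle of the yellow flap, a plate 119 x 104 x 4 mm with a red strip on its lower edge. 0 = shut: it slopes 24.4 degrees down from the hinge to the deck's inner edge, at deck height. Grows as the lower edge swings in and down, stop at 1.05. Opens when a fingertip low over the deck pushes it towards +x, or presses it down; about 2 N to start, 5 N wide open. A spring shuts it at once when let go.
- tin_center (a point): Centre of the used cake tin (half-way up): a dark steel, open-topped oblong tin, 38 mm along the box's x, 76 mm along its y, 28 mm high, walls 3 mm, about 80 g, with brown crust inside. It starts upright on the deck, turned up to 0.15 rad from the box; its axes are the box's when not turned. It is pushed on its long side.
- copper_mould: Bystander on the table beside the box: copper mould, 52 mm wide, 50 mm high; origin under its foot.
- jam_jar: Bystander on the table on the other side of the box: small amber jam jar with a red lid, 52 mm wide, 75 mm high; origin under its foot.
- mug: Bystander: blue mug, 80 mm wide, 90 mm high; origin under its foot.
- gift_box: Bystander: pale pink cardboard box 100 x 130 x 60 mm; origin under its centre.
- cup: Bystander: white cup, 74 mm wide, 85 mm high; origin under its foot.
- syrup: Bystander: green bottle, 60 mm wide, 170 mm high; origin under its foot.
There are look-alikes about, which are no part of the job. Of the things that look like the part that bears tin_center, the middle-sized one is meant.

How it is judged:
On the way, in this order (a step that is already met when the one before it is completed fails the run):
1. a finger holds the flap open (at least 0.15 rad) while the tin is still on the deck (value of joint flap above 0.15 rad and contact force between the fingers and flap above 0.2 N and x of tin_center in the frame of return_box below 0 m and z of tin_center in the frame of return_box above 0.125 m), for 0.1 s.
2. the tin has dropped through the mouth while a finger still holds the flap open (value of joint flap above 0.15 rad and contact force between the fingers and flap above 0.2 N and z of tin_center in the frame of return_box below 0.085 m and x of tin_center in the frame of return_box between 0 and 0.12 m and y of tin_center in the frame of return_box between -0.06 and 0.06 m), for 0.1 s.
At the end, for the whole second after the job is handed in: The tin lies at rest inside the return box (its centre at least 35 mm below the deck, between the walls) and the flap is shut (joint under 0.06 rad) (z of tin_center in the frame of return_box below 0.085 m and x of tin_center in the frame of return_box between 0 and 0.12 m and y of tin_center in the frame of return_box between -0.06 and 0.06 m and value of joint flap below 0.06 rad and linear speed of tin below 0.02 m/s); the robot touches nothing.
It fails at once if the tin was used to shove the flap (over 1 N between them while the tin is still on the deck) (contact force between tin and flap above 1 N and x of tin_center in the frame of return_box below -0.005 m).
It fails at once if the tin was lifted off the deck (its centre more than 20 mm above where it lies) (z of tin_center in the frame of return_box above 0.154 m).
It fails at once if a bystander (mould, jar, mug, pink box, cup or bottle) was moved more than 20 mm (distance of any of copper_mould, jam_jar, mug, gift_box, cup, syrup from where it was at the start of the episode above 0.02 m).
It also fails if it takes over 35 s, if anything falls off the work surface, if the arm or the gripper's body presses on something with over 40 N, if the wrist force passes 120 N, or if a joint passes its speed limit or range.

### The arm

A 6-joint arm with a two-finger parallel gripper is mounted at the origin on the work surface. World frame = base frame: x ahead of the robot, y to its left, z up, the work surface at z = 0. Lengths are in m, angles in rad, forces in N, time in s.
With the tool pointing down it reaches from about 0.3 to 0.775 m from the base axis. Payload 14.6 kg.
Tool frame: the origin (TCP) lies midway between the tips of the shut fingers; the grasp point (between the pads) lies 19 mm behind it (ctrl.pinch_z is the distance from the TCP to the grasp point, in m); z points along the fingers, y is the line along which they close (so a half turn about z gives the same grasp; the last joint's range is limited). The gripper opens to 94 mm and grips with 3 to 60 N. Pads are 16 mm wide; open, the fingers measure 119 mm over their backs; the gripper's body (75 mm by 177 mm) begins 78 mm behind the grasp point.
Start: joints at [1.222, 0.3, 1.521, -0, 1.321, -0.067], TCP at [0.153, 0.528, 0.205] pointing down, gripper open.
Joint ranges: [-3.03, 3.03], [-0.79, 2.21], [0.23, 2.52], [-1.04, 4.18], [0, 3.07], [-2.55, 2.55]. Speed limits (rad/s): [2.22, 2.22, 2.57, 3.14, 3.14, 3.14].

### API

Orientations are given as [roll, pitch, yaw] about the fixed x, y, z axes, in that order (R = Rz(yaw) Ry(pitch) Rx(roll)).
In Python, from station import ctrl gives the robot as it stands.
- The arm moves only by the tool jog_arm, never from a script. Its argument "motion" is a list of rows, each a list of 7 numbers: the shift along the tool's x, y, z in m, then the turn, a rotation vector about the tool's x, y, z in rad, then the opening, from -1 (shut) to 1 (fully open). In form: [[tx, ty, tz, rx, ry, rz, gripper], ...]. A call has 1 to 5 rows; each row shifts and turns the commanded pose from where the row before left it, along the tool's axes as they then stand; what a row does not reach is not made up. A row lasts 1/10 s, in which the tool goes at most 50 mm and 8.59 degrees, less where a joint would pass 70% of its speed; a pose out of reach is approached as far as the arm can. A call is refused whole if a number of a shift passes 0.05 or a number of a turn 0.15, either way. A call with a gripper value outside its range is refused whole. The fingers move at their own pace and stop on an object; "squeeze" is the grip in N (left out, the last holds). Time passes only in rows, so rows that do not move let the fingers close. It gives the time, the measured TCP pose, the force, the opening and the grip force at its end, in the units of the state.
- ctrl.get_obs(): the state, without advancing time (a new reading comes with each control period).
- ctrl.camera(name): name is "side" or "top" or "wrist"; returns the picture (400x640x3 uint8, red, green, blue); there is no depth.
- ctrl.camera_model(name): a dict with "intrinsics" (3x3 intrinsics, pixels), "k1" (the pictures are not rectified: a ray, as slopes to the right and down, at radius r is drawn at 1 + k1 r^2 times it, then the intrinsics apply), "rvec" (rotation vector, rad) and "tvec" (3), from world to camera coordinates, as OpenCV has them. Camera axes: x right, y down, z forward; pixel columns grow to the right and rows downward; lengths in m; the calibration is good to about 2 mm. A picture is of the moment at which its call begins: read the wrist's pose just before it. camera_model takes no time and is no camera call; for the wrist camera it gives the pose at the moment of the call.
- ctrl.hand_in(): hands the job in; it is judged then, once.
The state is a dict: "time_s": time; "qpos": joint angles; "joint_vel": joint speeds; "tau": joint torques, N m; "ee_pos": TCP position; "eef_rot": TCP orientation; "force": force on the tool from outside, world axes, zero at the start; "moment": the same for the moment, N m; "grip_width": finger opening in m; "grip_force": force on a finger pad.
Only numpy, scipy, OpenCV 4.12 (cv2) and the standard library are available. Lean on these libraries where they do the work, as an engineer would, in place of code of your own. Each camera call takes 0.05 s, during which the arm holds its last target. There are 200 camera calls.

## Working session

There is one attempt and no reset: what is moved stays moved. The work goes in short steps, Python scripts to look and compute and a tool call to move; the robot and the scene stay as the last step left them, time stands still between calls to the robot, and variables do not carry over. Pictures are saved under pics/ and viewed, at most 10 in all, crops included, and the job is handed in when it is done.

Besides the shell and the picture viewer there is one more tool, called after "Call:" by a JSON object that holds its "op" and its "data", one argument or row to a line. jog_arm: Moves the arm, as the interface text tells. Its arguments: {"type":"object","properties":{"motion":{"type":"array"},"squeeze":{"type":"number"}},"required":["motion"]}

```bash
mkdir -p pics; ls; python3 - <<'E'
from station import ctrl
import cv2
for n in("top","side"):
    im=ctrl.camera(n); cv2.imwrite(f"pics/{n}0.png",im[:,:,::-1])
    m=ctrl.camera_model(n); print(n,m)
o=ctrl.get_obs(); print(o)
E
```

```text
pics
top {'intrinsics': array([[413.83503694,   0.        , 317.38787308],
       [  0.        , 413.83503694, 195.21125237],
       [  0.        ,   0.        ,   1.        ]]), 'k1': -0.10921150489011196, 'rvec': array([ 2.1915641 , -2.13477971,  0.14237405]), 'tvec': array([-0.0522154 ,  0.49968247,  1.28648755])}
side {'intrinsics': array([[380.62049551,   0.        , 313.30453969],
       [  0.        , 380.62049551, 205.48686599],
       [  0.        ,   0.        ,   1.        ]]), 'k1': -0.05996938563778391, 'rvec': array([ 2.04942473, -0.87990947,  0.4582292 ]), 'tvec': array([-0.37417048,  0.29889896,  0.7917944 ])}
{'time_s': 0.1, 'qpos': array([ 1.22244331e+00,  3.00437522e-01,  1.52150996e+00, -1.52683438e-05,
        1.32071267e+00, -6.65591260e-02]), 'joint_vel': array([-0.00106971, -0.00120739, -0.00202443, -0.00118948, -0.0009747 ,
        0.00059619]), 'tau': array([ 2.26050843e-04, -5.32631850e+01, -3.53291309e+01,  7.08915596e-02,
        2.34729314e-02, -6.94954247e-05]), 'ee_pos': array([0.15284778, 0.5280886 , 0.20493484]), 'eef_rot': array([-3.14052653e+00, -5.62428703e-05,  2.85980251e+00]), 'force': array([ 0.00577448, -0.00773564,  0.21003472]), 'moment': array([-0.02675289,  0.01282869,  0.00293208]), 'grip_force': 0.0, 'grip_width': 0.09420701451110837}
```

View pics/top0.png

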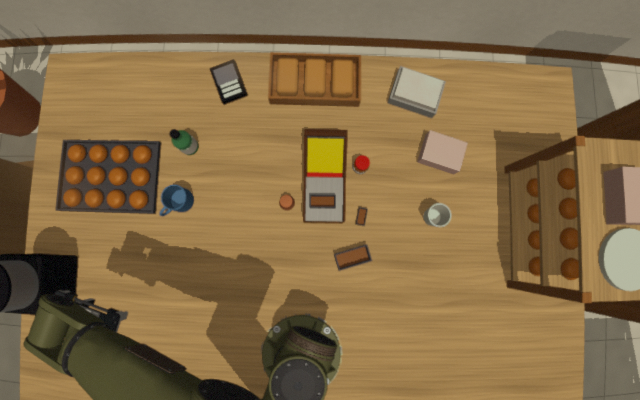

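View pics/side0.png

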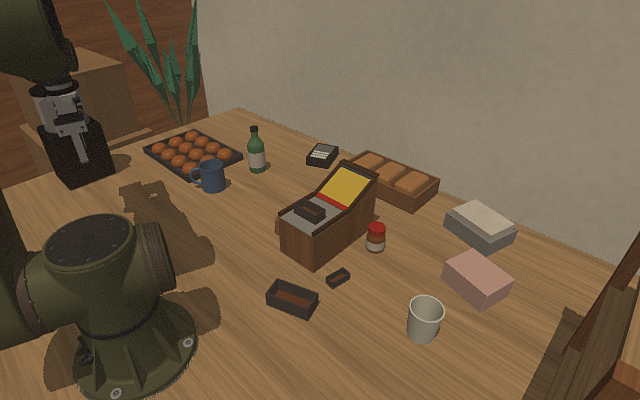

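The top view shows three look-alikes: a tin on the deck at (322,201), a small one on the table at (361,216), and a large one on the table at (352,257). The middle-sized one is the tin on the deck. The yellow flap is at (325,155), with its red strip at (325,175). The side view agrees, with the tin on the deck at (310,210).

```bash
cat > h.py <<'E'
import numpy as np, cv2
from station import ctrl
def dist(m): return np.array([m["k1"],0,0,0,0])
def cast(m,px,z):
    """pixels -> world points on the plane at height z"""
    px=np.asarray(px,float).reshape(-1,1,2)
    n=cv2.undistortPoints(px,m["intrinsics"],dist(m),R=None)[:,0]
    R=cv2.Rodrigues(m["rvec"])[0]; c=-R.T@m["tvec"]
    d=np.c_[n,np.ones(len(n))]@R
    return c+d*((z-c[2])/d[:,2])[:,None]
def proj(m,P): return cv2.projectPoints(np.asarray(P,float).reshape(-1,3),m["rvec"],m["tvec"],m["intrinsics"],dist(m))[0][:,0]
def big(mask):
    c,_=cv2.findContours(mask.astype(np.uint8),cv2.RETR_EXTERNAL,cv2.CHAIN_APPROX_NONE)
    return max(c,key=cv2.contourArea)
E
python3 - <<'E'
from h import *
m=ctrl.camera_model("top"); im=cv2.imread("pics/top0.png"); hsv=cv2.cvtColor(im,cv2.COLOR_BGR2HSV)
roi=np.zeros(im.shape[:2],bool); roi[125:226,300:350]=1
H,S,V=[hsv[:,:,i].astype(int) for i in range(3)]
red=roi&((H<6)|(H>174))&(S>190)&(V>110)
yel=roi&(H>22)&(H<34)&(S>200)&(V>130)
grey=roi&(S<60)&(V>100)
for n,k,z in(("red",red,.122),("yel",yel,.15),("grey",grey,.12)):
    c=big(k); r=cv2.minAreaRect(c); b=cv2.boxPoints(r); print(n,r, k.sum()); print(cast(m,b,z).round(4).tolist())
# tin: non-grey inside deck hull
hull=np.zeros(im.shape[:2],np.uint8); cv2.fillConvexPoly(hull,cv2.convexHull(big(grey)),1)
tin=(hull>0)&~grey&~red&(np.arange(400)[:,None]>183)
c=big(tin); r=cv2.minAreaRect(c); print("tin",r); b=cv2.boxPoints(r); P=cast(m,b,.148); print(P.round(4).tolist(),P.mean(0), [np.linalg.norm(P[i]-P[i-1]) for i in range(4)])
cv2.imwrite("pics/crop.png",cv2.resize(im[115:280,270:400],None,fx=4,fy=3.6,interpolation=cv2.INTER_CUBIC))
E
```

```text
red ((324.4947814941406, 174.62477111816406), (35.011287689208984, 2.7059850692749023), 2.385944128036499) 99
[[0.5488, -0.0057, 0.122], [0.5569, -0.0058, 0.122], [0.5554, -0.1102, 0.122], [0.5472, -0.11, 0.122]]
yel ((324.83160400390625, 154.87815856933594), (35.473777770996094, 33.59054946899414), 2.2025980949401855) 1198
[[0.5565, -0.0044, 0.15], [0.6571, -0.0053, 0.15], [0.656, -0.1099, 0.15], [0.5554, -0.1078, 0.15]]
grey ((324.0, 199.0), (42.0, 36.0), 90.0) 1184
[[0.5407, -0.0031, 0.12], [0.5437, -0.1104, 0.12], [0.4183, -0.1127, 0.12], [0.4156, -0.0067, 0.12]]
tin ((322.0, 200.0), (14.0, 26.0), 90.0)
[[0.4923, -0.0136, 0.148], [0.4944, -0.089, 0.148], [0.4536, -0.0898, 0.148], [0.4516, -0.0148, 0.148]] [ 0.47298453 -0.05181066  0.148     ] [np.float64(0.04074046839184424), np.float64(0.07541014938152356), np.float64(0.040777200369678766), np.float64(0.07510633910449681)]
```

View pics/crop.png

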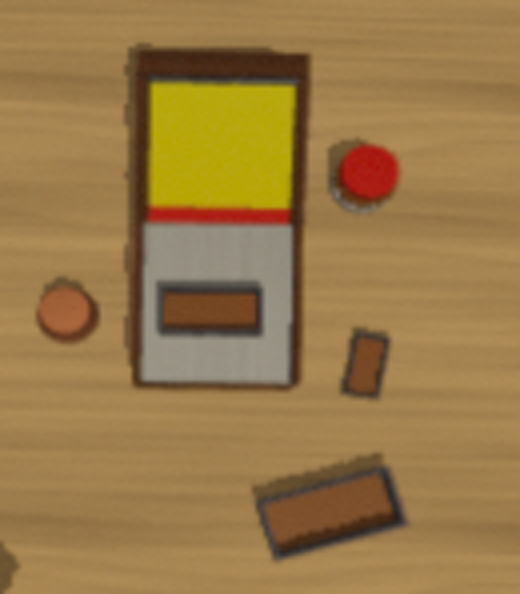

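The crop confirms the choice. The tin on the deck is middle-sized, and the other two stand on the table (small at right, large below). The box origin is at about (0.547, -0.058) with yaw about -0.012, and the tin is at about (0.473, -0.052). Sizes check: the tin measures 41 x 75 mm, the deck 107 mm wide.

I'll turn the gripper so the fingers lie along the box's x. The front finger then opens the flap and the rear finger pushes the tin.

```bash
cat >> h.py <<'E'
from scipy.spatial.transform import Rotation as Ro
def plan(target,yaw,n,grip=1):
    """rows in tool axes (tool down) from the present pose to target, evenly in n rows"""
    o=ctrl.get_obs(); R=Ro.from_euler("xyz",o["eef_rot"]); p=o["ee_pos"]
    dy=(yaw-o["eef_rot"][2]+np.pi)%(2*np.pi)-np.pi
    for i in range(n):
        s=R.inv().apply((np.asarray(target)-p)/n)
        print([*(float(v) for v in s.round(3)),0,0,float(round(-dy/n,3)),grip])
        R=R*Ro.from_rotvec([0,0,-dy/n])
E
python3 -c "
from h import *
plan([.45,-.052,.225],1.559,15)"
```

```text
[-0.03, -0.032, -0.001, 0, 0, 0.087, 1]
[-0.032, -0.029, -0.001, 0, 0, 0.087, 1]
[-0.035, -0.026, -0.001, 0, 0, 0.087, 1]
[-0.037, -0.023, -0.001, 0, 0, 0.087, 1]
[-0.039, -0.02, -0.001, 0, 0, 0.087, 1]
[-0.04, -0.016, -0.001, 0, 0, 0.087, 1]
[-0.042, -0.013, -0.001, 0, 0, 0.087, 1]
[-0.043, -0.009, -0.001, 0, 0, 0.087, 1]
[-0.043, -0.005, -0.001, 0, 0, 0.087, 1]
[-0.043, -0.002, -0.001, 0, 0, 0.087, 1]
[-0.043, 0.002, -0.001, 0, 0, 0.087, 1]
[-0.043, 0.006, -0.001, 0, 0, 0.087, 1]
[-0.042, 0.01, -0.001, 0, 0, 0.087, 1]
[-0.041, 0.013, -0.001, 0, 0, 0.087, 1]
[-0.04, 0.017, -0.001, 0, 0, 0.087, 1]
```

Call:
{"op": "jog_arm", "data": {
  "motion": [
    [-0.03,-0.032,-0.001,0,0,0.087,1],
    [-0.032,-0.029,-0.001,0,0,0.087,1],
    [-0.035,-0.026,-0.001,0,0,0.087,1],
    [-0.037,-0.023,-0.001,0,0,0.087,1],
    [-0.039,-0.02,-0.001,0,0,0.087,1]
  ]
}}

```text
time_s: 0.6
ee_pos: [0.2521, 0.3323, 0.2103]
eef_rot: [-3.141, 0.0, 2.422]
force: [-0.3, -0.0, 0.9]
grip_width: 0.0938
grip_force: 0.0
```

Call:
{"op": "jog_arm", "data": {
  "motion": [
    [-0.04,-0.016,-0.001,0,0,0.087,1],
    [-0.042,-0.013,-0.001,0,0,0.087,1],
    [-0.043,-0.009,-0.001,0,0,0.087,1],
    [-0.043,-0.005,-0.001,0,0,0.087,1],
    [-0.043,-0.002,-0.001,0,0,0.087,1]
  ]
}}

```text
time_s: 1.1
ee_pos: [0.3506, 0.1385, 0.2155]
eef_rot: [3.141, 0.0, 1.986]
force: [1.0, 0.4, -0.2]
grip_width: 0.0938
grip_force: 0.0
```

Call:
{"op": "jog_arm", "data": {
  "motion": [
    [-0.043,0.002,-0.001,0,0,0.087,1],
    [-0.043,0.006,-0.001,0,0,0.087,1],
    [-0.042,0.01,-0.001,0,0,0.087,1],
    [-0.041,0.013,-0.001,0,0,0.087,1],
    [-0.04,0.017,-0.001,0,0,0.087,1]
  ]
}}

```text
time_s: 1.6
ee_pos: [0.4486, -0.0543, 0.2204]
eef_rot: [-3.141, -0.0, 1.551]
force: [0.3, 0.0, -0.2]
grip_width: 0.0935
grip_force: 0.0
```

Call:
{"op": "jog_arm", "data": {
  "motion": [
    [0,0,0,0,0,0,1]
  ]
}}

```text
time_s: 1.7
ee_pos: [0.4492, -0.0558, 0.2199]
eef_rot: [-3.141, 0.0, 1.548]
force: [-1.2, 0.1, -0.3]
grip_width: 0.0943
grip_force: 0.0
```

```bash
python3 - <<'E'
from h import *
o=ctrl.get_obs(); print(o["time_s"],o["ee_pos"],o["eef_rot"],o["grip_width"],o["force"])
m=ctrl.camera_model("wrist"); im=ctrl.camera("wrist")[:,:,::-1]; cv2.imwrite("pics/w1.png",im)
plan([.45,-.052,.225],1.559,3)
# predicted pixels: deck corners & tin corners
b=np.array([.547,-.058,0]);R=Ro.from_euler("z",-.012)
print(proj(m,b+R.apply([[0,.055,.12],[0,-.055,.12],[-.13,.055,.12],[-.13,-.055,.12]])).round(0).tolist(),proj(m,[.473,-.052,.148]))
E
```

```text
1.7 [ 0.44924738 -0.05582878  0.21991619] [-3.14082086e+00  3.53600948e-04  1.54799323e+00] 0.09429406794467607 [-1.18909264  0.05371551 -0.32108063]
[0.001, 0.001, -0.002, 0, 0, -0.003, 1]
[0.001, 0.001, -0.002, 0, 0, -0.003, 1]
[0.001, 0.001, -0.002, 0, 0, -0.003, 1]
[[425.0, 138.0], [417.0, 251.0], [282.0, 140.0], [286.0, 252.0]] [[345.85902208 200.1576727 ]]
```

View pics/w1.png

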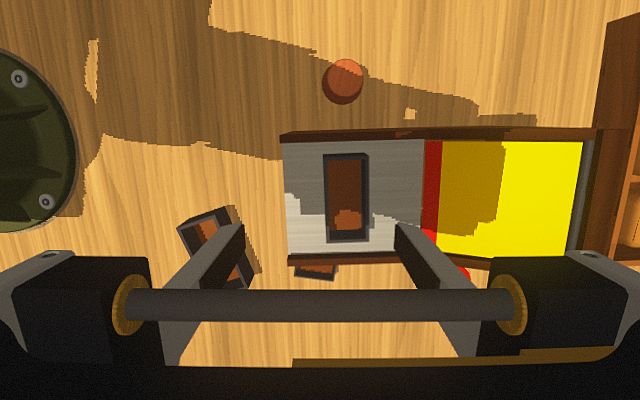

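The wrist view shows the deck corners at about (282,141), (425,139), (288,255) and (421,252), all within 3 px of prediction. The tin is at (347,198), where (346,200) was predicted. I'll refine the tin's corners and the deck edge from this view.

```bash
python3 - <<'E'
from h import *
m=ctrl.camera_model("wrist"); im=cv2.imread("pics/w1.png"); h=cv2.cvtColor(im,cv2.COLOR_BGR2HSV)
H,S,V=[h[:,:,i].astype(int) for i in range(3)]
roi=np.zeros(H.shape,bool); roi[146:247,305:395]=1
tin=roi&((V<75)|((S>100)&(H<20)))
c=big(tin); r=cv2.minAreaRect(c); print(r,cv2.boundingRect(c)); P=cast(m,cv2.boxPoints(r),.148); print(P.round(4).tolist(),P.mean(0))
R=((H<6)|(H>174))&(S>150); R[:, :410]=0;R[:,450:]=0;R[:142]=0;R[225:]=0
pts=[(np.flatnonzero(R[y])[0],y) for y in range(150,220,3) if R[y].any()]
Q=cast(m,pts,.121); print(np.polyfit(Q[:,1],Q[:,0],1), Q[0],Q[-1])
yel=(H>22)&(H<34)&(S>170)&(V>60); yel[:,:435]=0;yel[:138]=0;yel[258:]=0;
e=[(np.flatnonzero(yel[:,x])[0],x) for x in range(450,575,10)]
print([x for x in e])
print(cast(m,[[282,141],[425,139],[288,255],[421,252]],.12).round(4).tolist())
plan([.455,-.052,.225],1.559,2)
E
```

```text
((345.5, 197.0), (88.0, 45.0), 90.0) (323, 153, 46, 89)
[[0.4532, -0.0097, 0.148], [0.4902, -0.0103, 0.148], [0.4917, -0.0876, 0.148], [0.452, -0.0868, 0.148]] [ 0.47179703 -0.04859041  0.148     ]
[-0.01587502  0.54706217] [ 0.54734359 -0.01116596  0.121     ] [ 0.54775628 -0.07707024  0.121     ]
[(np.int64(144), 450), (np.int64(145), 460), (np.int64(146), 470), (np.int64(142), 480), (np.int64(143), 490), (np.int64(148), 500), (np.int64(141), 510), (np.int64(141), 520), (np.int64(142), 530), (np.int64(142), 540), (np.int64(142), 550), (np.int64(142), 560), (np.int64(142), 570)]
[[0.4166, -0.0009, 0.12], [0.5462, -0.0013, 0.12], [0.4172, -0.1124, 0.12], [0.5494, -0.1119, 0.12]]
[0.001, 0.003, -0.003, 0, 0, -0.004, 1]
[0.001, 0.003, -0.003, 0, 0, -0.004, 1]
```

Call:
{"op": "jog_arm", "data": {
  "motion": [
    [0.003,0.005,0,0,0,-0.012,1],
    [0.003,0.004,0,0,0,-0.011,1],
    [0,0,0.03,0,0,0,1],
    [0,0,0.03,0,0,0,1],
    [0,0,0,0,0,0,1]
  ]
}}

```text
time_s: 2.25
ee_pos: [0.4557, -0.045, 0.1577]
eef_rot: [-3.136, -0.001, 1.58]
force: [0.1, -0.6, 1.2]
grip_width: 0.0938
grip_force: 0.0
```

Call:
{"op": "jog_arm", "data": {
  "motion": [
    [0,0,0,0,0,0,1]
  ]
}}

```text
time_s: 2.35
ee_pos: [0.4575, -0.0457, 0.1613]
eef_rot: [3.142, -0.0, 1.58]
force: [0.2, 0.4, 0.6]
grip_width: 0.094
grip_force: 0.0
```

```bash
python3 - <<'E'
from h import *
o=ctrl.get_obs(); print(o["time_s"],o["ee_pos"],o["eef_rot"])
a=ctrl.camera("side")[:,:,::-1];b=ctrl.camera("wrist")[:,:,::-1]
cv2.imwrite("pics/s2.png",np.vstack([cv2.resize(a[140:280,240:420],(720,280*2),interpolation=cv2.INTER_CUBIC)[60:]]))
cv2.imwrite("pics/w2.png",b)
E
```

```text
2.35 [ 0.45749162 -0.04571792  0.16129029] [ 3.14155873e+00 -3.46410413e-05  1.57965331e+00]
```

View pics/s2.png

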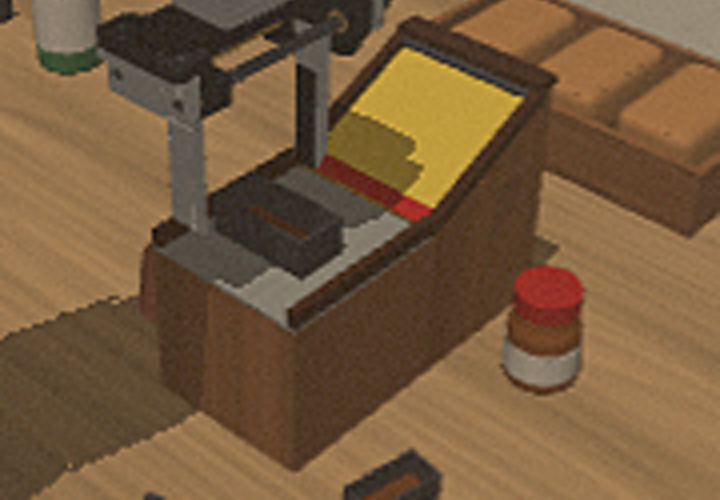

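The side crop shows the fingers straddling the tin, with the rear tip at (195,230) behind it and the front tip at (312,165) ahead of the flap's red strip. No rear rail is visible. Next I'll lower to about 8 mm above the deck.

Call:
{"op": "jog_arm", "data": {
  "motion": [
    [-0.004,0,0.015,0,0,0,1],
    [0,0,0.012,0,0,0,1],
    [0,0,0.005,0,0,0,1],
    [0,0,0,0,0,0,1],
    [0,0,0,0,0,0,1]
  ]
}}

```text
time_s: 2.95
ee_pos: [0.4575, -0.0505, 0.129]
eef_rot: [3.141, 0.0, 1.578]
force: [-0.0, 0.1, -0.0]
grip_width: 0.0942
grip_force: 0.0
```

Call:
{"op": "jog_arm", "data": {
  "motion": [
    [0,0.01,0,0,0,0,1],
    [0,0.01,0,0,0,0,1],
    [0,0.01,0,0,0,0,1],
    [0,0.01,0,0,0,0,1],
    [0,0,0,0,0,0,1]
  ]
}}

```text
time_s: 3.45
ee_pos: [0.4984, -0.0502, 0.1283]
eef_rot: [3.142, 0.0, 1.578]
force: [0.2, -0.0, -0.3]
grip_width: 0.0939
grip_force: 0.0
```

```bash
python3 - <<'E'
from h import *
o=ctrl.get_obs(); print(o["time_s"],o["ee_pos"],o["eef_rot"],o["force"])
a=ctrl.camera("side")[:,:,::-1];b=ctrl.camera("wrist")[:,:,::-1]
cv2.imwrite("pics/c3.png",np.hstack([cv2.resize(a[140:280,260:400],(400,400)),cv2.resize(b[120:300,250:430],(400,400))]))
E
```

```text
3.45 [ 0.49841012 -0.05023364  0.12825221] [3.14155955e+00 3.58648882e-05 1.57796398e+00] [ 0.18843854 -0.01152304 -0.31786574]
```

View pics/c3.png

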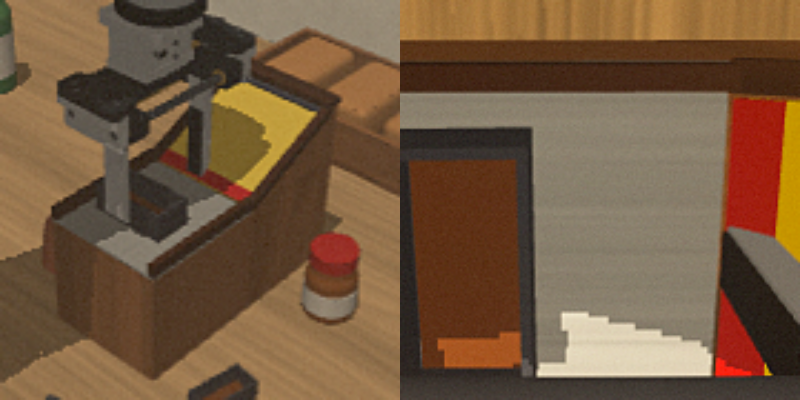

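The rear finger is just behind the tin, and the front finger is over the red strip. Now I'll push on.

Call:
{"op": "jog_arm", "data": {
  "motion": [
    [0,0.008,0,0,0,0,1],
    [0,0.008,0,0,0,0,1],
    [0,0.008,0,0,0,0,1],
    [0,0.008,0,0,0,0,1],
    [0,0.0,0,0,0,0,1]
  ]
}}

```text
time_s: 4.05
ee_pos: [0.5304, -0.05, 0.1285]
eef_rot: [3.141, 0.0, 1.578]
force: [0.9, -0.2, 3.0]
grip_width: 0.0938
grip_force: 1.1
```

Call:
{"op": "jog_arm", "data": {
  "motion": [
    [0,0.008,0,0,0,0,1],
    [0,0.006,0,0,0,0,1],
    [0,0,0,0,0,0,1],
    [0,0,0,0,0,0,1]
  ]
}}

```text
time_s: 4.45
ee_pos: [0.5438, -0.0499, 0.1287]
eef_rot: [3.14, 0.0, 1.578]
force: [-0.8, -0.1, 3.3]
grip_width: 0.0937
grip_force: 1.4
```

```bash
python3 - <<'E'
from h import *
o=ctrl.get_obs(); print(o["time_s"],o["ee_pos"],o["eef_rot"],o["force"])
a=ctrl.camera("side")[:,:,::-1];b=ctrl.camera("wrist")[:,:,::-1]
cv2.imwrite("pics/c4.png",np.hstack([cv2.resize(a[140:280,260:400],(400,400)),cv2.resize(b[120:300,250:430],(400,400))]))
E
```

```text
4.45 [ 0.54380011 -0.04990307  0.12867754] [3.14028235e+00 7.20783034e-05 1.57783201e+00] [-0.84437632 -0.07425756  3.33278827]
```

View pics/c4.png

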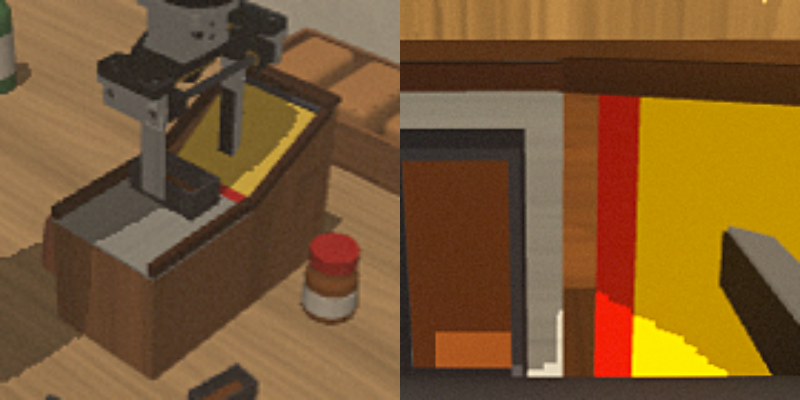

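The tin is square to the box. Its front edge is at about x=523 in the right-hand crop, the deck edge is at about 563, and the flap is held open by the front finger at about 0.23 rad. I'll keep pushing.

Call:
{"op": "jog_arm", "data": {
  "motion": [
    [0,0.008,0,0,0,0,1],
    [0,0.008,0,0,0,0,1],
    [0,0.008,0,0,0,0,1],
    [0,0.005,0,0,0,0,1],
    [0,0,0,0,0,0,1]
  ]
}}

```text
time_s: 5.05
ee_pos: [0.5715, -0.0496, 0.1276]
eef_rot: [-3.138, -0.0, 1.578]
force: [-7.5, 0.6, 1.0]
grip_width: 0.0944
grip_force: 3.4
```

Call:
{"op": "jog_arm", "data": {
  "motion": [
    [0,0.005,0,0,0,0,0.85],
    [0,0.005,0,0,0,0,0.7],
    [0,0.003,0,0,0,0,0.6],
    [0,0,0,0,0,0,0.6],
    [0,0,0,0,0,0,0.6]
  ]
}}

```text
time_s: 5.55
ee_pos: [0.5843, -0.0496, 0.1278]
eef_rot: [-3.138, -0.0, 1.578]
force: [-8.1, -0.2, 1.2]
grip_width: 0.0754
grip_force: 3.7
```

```bash
python3 - <<'E'
from h import *
o=ctrl.get_obs(); print(o["time_s"],o["ee_pos"],o["eef_rot"],o["force"])
a=ctrl.camera("side")[:,:,::-1];b=ctrl.camera("wrist")[:,:,::-1]
cv2.imwrite("pics/c5.png",np.hstack([cv2.resize(a[140:280,260:400],(400,400)),cv2.resize(b[120:300,250:430],(400,400))]))
E
```

```text
5.55 [ 0.5842617  -0.04955898  0.12775224] [-3.13829079e+00 -2.77007239e-04  1.57780826e+00] [-8.07017893 -0.20842328  1.23029037]
```

View pics/c5.png

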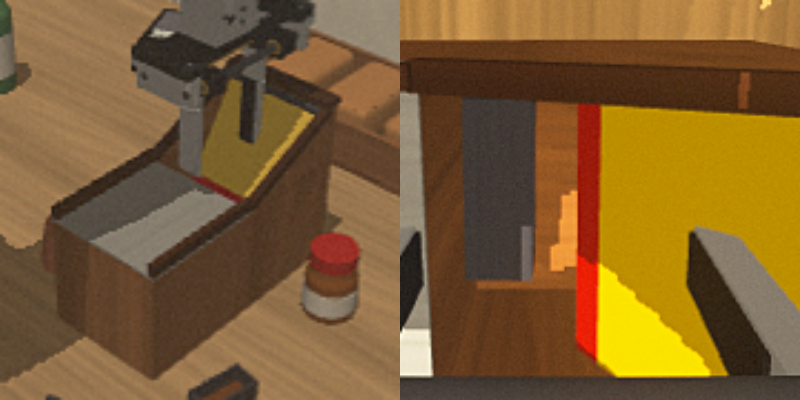

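The tin is off the deck and inside the box, at crop (500,190), with the flap still held open. I'll check its depth from its apparent length before letting go.

```bash
python3 - <<'E'
from h import *
m=ctrl.camera_model("wrist"); R=cv2.Rodrigues(m["rvec"])[0]; c=-R.T@m["tvec"]
px=[[250+465*.45,120+98*.45],[250+465*.45,120+280*.45],[250+535*.45,120+98*.45],[250+535*.45,120+280*.45]]
for z in(.03,.045,.07,.1):
    P=cast(m,px,z); print(z,P[:,:2].round(3).tolist(),np.linalg.norm(P[0]-P[1]).round(4))
E
```

```text
0.03 [[0.713, -0.017], [0.723, -0.097], [0.743, -0.016], [0.755, -0.097]] 0.0813
0.045 [[0.706, -0.015], [0.716, -0.091], [0.734, -0.014], [0.746, -0.091]] 0.0769
0.07 [[0.695, -0.011], [0.703, -0.08], [0.72, -0.011], [0.73, -0.08]] 0.0696
0.1 [[0.681, -0.007], [0.688, -0.068], [0.703, -0.007], [0.712, -0.068]] 0.0607
```

Call:
{"op": "jog_arm", "data": {
  "motion": [
    [0,0,0,0,0,0,0.6],
    [0,0,0,0,0,0,0.6]
  ]
}}

```text
time_s: 5.85
ee_pos: [0.5842, -0.0496, 0.1278]
eef_rot: [-3.138, -0.0, 1.578]
force: [-7.7, -0.3, 1.5]
grip_width: 0.0753
grip_force: 3.7
```

With the apparent length at 77 mm, the upper face is at z≈0.045. That matches the tin lying on its long side on the box floor (6 + 38 mm). I'll lift out gently and let the flap follow.

Call:
{"op": "jog_arm", "data": {
  "motion": [
    [0,-0.002,-0.012,0,0,0,0.6],
    [0,-0.003,-0.015,0,0,0,0.6],
    [0,-0.005,-0.015,0,0,0,0.6],
    [0,-0.005,-0.02,0,0,0,0.6],
    [0,-0.005,-0.03,0,0,0,0.6]
  ]
}}

```text
time_s: 6.35
ee_pos: [0.5646, -0.0497, 0.2205]
eef_rot: [-3.14, -0.0, 1.578]
force: [0.9, -0.3, 0.5]
grip_width: 0.0753
grip_force: 0.0
```

Call:
{"op": "jog_arm", "data": {
  "motion": [
    [0,-0.03,-0.03,0,0,0,0.6],
    [0,-0.04,-0.02,0,0,0,0.6],
    [0,-0.04,0,0,0,0,0.6],
    [0,-0.04,0,0,0,0,0.6],
    [0,0,0,0,0,0,0.6]
  ]
}}

```text
time_s: 6.85
ee_pos: [0.4125, -0.0507, 0.2715]
eef_rot: [3.139, 0.001, 1.577]
force: [1.2, -0.4, 0.1]
grip_width: 0.0754
grip_force: 0.0
```

Call:
{"op": "jog_arm", "data": {
  "motion": [
    [0,0,0,0,0,0,0.6],
    [0,0,0,0,0,0,0.6],
    [0,0,0,0,0,0,0.6]
  ]
}}

```text
time_s: 7.15
ee_pos: [0.416, -0.0508, 0.2702]
eef_rot: [-3.141, -0.0, 1.578]
force: [0.0, -0.7, -0.1]
grip_width: 0.0752
grip_force: 0.0
```

```bash
python3 - <<'E'
from h import *
a=ctrl.camera("side")[:,:,::-1]; b=ctrl.camera("wrist")[:,:,::-1]
cv2.imwrite("pics/c6.png",np.hstack([cv2.resize(a[120:320,240:440],(400,400)),cv2.resize(b,(400,250),interpolation=cv2.INTER_AREA).copy() if 0 else cv2.copyMakeBorder(cv2.resize(b,(400,250)),0,150,0,0,0)]))
E
```

```text
(no output)
```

View pics/c6.png

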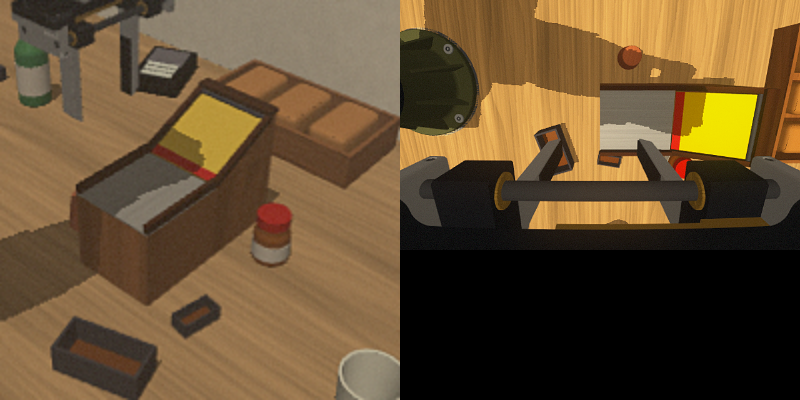

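The flap is shut, with its red strip at the deck edge at (185,165). The deck is empty, the jar and mould have not moved, and the arm is clear. I'm handing in.

```bash
python3 -c "
from station import ctrl
print(ctrl.hand_in())"
```

```text
the job is handed in; nothing more can be done
None
```

The cake tin is inside the return box, the flap has sprung shut, the bystanders look unmoved, and the job is handed in at about 7 s of the 35 s allowed; no verdict was shown.

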